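# Clear the model-city blocks into the chest and hold its lid at the balance point

## Task

Clear up the model city: lift the white tray by its fin handle and tip it over the open chest so that the three loose house blocks slide off into it (do not touch the blocks themselves), then set the empty tray back down flat on the table. Then take the chest's orange lid, which leans back against its stop, by its dark bar handle, swing it up to its balance point where it stands upright, and finish while still holding it there by the bar, so that the lid stay can be fitted. Do not let the lid fall shut, and leave the other models and things standing where they are.

Things in the scene. Friction and masses are not known exactly. Their poses are not given: they have to be found in the camera images.
- box: Open plywood chest, fixed to the table, 150 (x) x 240 (y) x 90 mm high, walls and floor 6 mm. Origin: centre of its underside; z up; +x points to the side with the lid's hinge (roughly away from the robot), y along the hinge. The mouth is open at the start because the lid leans back.
- lid (a joint): Angle of the chest's lid, rad: 0 shut, 1.571 upright = its balance point (its mass lies in the panel's plane, then straight above the hinge), 2.12 open stop, where it leans back at the start. Free hinge, no spring: unless held, the lid falls to whichever side it leans. Orange panel 150 x 240 x 10 mm, bar handle at its free edge, 0.28 to 0.48 kg in all.
- lid_hinge (a point): Middle of the hinge line, on the chest's far top edge (chest frame x = 75, y = 0, z = 95.5 mm); the hinge line runs along the chest's y.
- lid_bar: Dark round bar handle of the lid, 16 mm thick, 116 mm long along its own y (the chest's y). Origin: its centre, 188 mm from the hinge line, in the panel's plane. It stands 38 mm off the panel's free edge on two end stems, 92 mm apart inside. Its +x points to the hinge. Pinched lightly it turns between the fingers. 255 mm above the table leaning back, 284 mm upright.
- tray: White tray, loose, 0.16 kg. Origin: centre of the basin's underside; z up; +x = pouring direction. Basin 140 (x) x 105 (y), floor 5, walls 4 thick rising to 25 mm; front (x = +70) open, no lip. Handle: dark upright fin 14 thick (x), 70 wide (y), top at 62 mm, centred at x = -112, 35 mm behind the rear wall; pinch it from above at 44 mm height. Blocks slide off with +x tipped 30 to 40 degrees down.
- block_red: House block of light wood with red roof and windows, 32 x 32 x 34 mm, 30 g, loose on the tray. Origin: centre of its underside.
- block_teal: House block of light wood with teal roof and windows, 32 x 30 x 30 mm, 30 g, loose on the tray. Origin: centre of its underside.
- block_yellow: Yellow house block with blue roof and windows, 30 x 32 x 32 mm, 30 g, loose on the tray, nearest the handle. Origin: centre of its underside.
- tower_blue: Bystander, to be left alone: wooden tower block, blue windows, 50 x 45 x 85 mm high. Origin: centre of its underside.
- tower_white: Bystander, to be left alone: white tower block, 50 x 50 x 105 mm high. Origin: centre of its underside.
- tower_crown: Bystander, to be left alone: wooden tower with yellow stepped crown, 45 x 45 x 97 mm high. Origin: centre of its underside.
- house_red: Bystander, to be left alone: red block with white windows, 60 x 50 x 60 mm high. Origin: centre of its underside.
- trees: Bystander, to be left alone: strip of three round green trees, 50 x 110 x 62 mm high. Origin: centre of its underside.
- pencil_cup: Bystander, to be left alone: blue empty pencil cup, 72 mm wide, 95 mm high. Origin: centre of its underside.
- spray: Bystander, to be left alone: clear cleaning bottle with blue cap, 60 mm wide, 170 mm high. Origin: centre of its underside.
Things that resemble listed ones, but are neither listed nor needed, are in the scene too. What is shaped like the tray but green or red is not meant.

How it is judged:
By the outcome, as a careful person would: the job done as asked, in the order asked, and still so for the second after the job is handed in, while the arm keeps its last pose, push and grip.
It also fails if it takes over 72 s, if anything falls off the work surface, if the arm or the gripper's body presses on something with over 40 N, if the wrist force passes 120 N, or if a joint passes its speed limit or range.

## Robot

A 6-joint arm with a two-finger parallel gripper is mounted at the origin on the work surface. World frame = base frame: x ahead of the robot, y to its left, z up, the work surface at z = 0. Lengths are in mm, angles in rad, forces in N, time in s.
With the tool pointing down it reaches from about 400 to 925 mm from the base axis. Payload 12.5 kg.
Tool frame: the origin (TCP) lies midway between the tips of the shut fingers; the grasp point (between the pads) lies 19 mm behind it; z points along the fingers, y is the line along which they close (so a half turn about z gives the same grasp; the last joint's range is limited). The gripper opens to 95 mm and grips with 3 to 60 N. Pads are 20 mm wide; open, the fingers measure 119 mm over their backs; the gripper's body (75 mm by 180 mm) begins 59 mm behind the grasp point.
Start: joints at [-1.441, 0.491, 1.559, -0, 1.092, -0.106], TCP at [146.035, -607.717, 214.661] pointing down, gripper open.
Joint ranges: [-3.1, 3.1], [-0.84, 2.19], [0.05, 2.79], [-1.13, 4.28], [0.06, 2.93], [-2.69, 2.69]. Speed limits (rad/s): [2.22, 2.22, 2.79, 3.14, 3.14, 3.14].

## Interface

Orientations are given as [roll, pitch, yaw] about the fixed x, y, z axes, in that order (R = Rz(yaw) Ry(pitch) Rx(roll)).
In Python, from cell import readout, eyes, env gives the robot as it stands.
- The arm moves only by the tool move_arm, never from a script. Its argument "plan" is a list of rows, each a list of 3 entries, a list of its own where there are three numbers: the turn, a rotation vector about the tool's x, y, z in degrees, then the shift along the tool's x, y, z in m, then the gripper command: -1 is shut, 1 is fully open, values between are in proportion. In form: [[[ax, ay, az], [x, y, z], jaw], ...]. A call has 1 to 5 rows; each row is the pose to reach, as a shift and turn from the pose commanded when the call began, along the tool's axes at that moment; what a row does not reach only later rows make up. A row lasts 1/8 s, in which the tool goes at most 62.5 mm and 10.7 degrees, less where a joint would pass 70% of its speed; a pose out of reach is approached as far as the arm can. A call with a gripper value outside its range is refused whole. The fingers move at their own pace and stop on an object; the grip force is fixed at half the most. Time passes only in rows, so rows that repeat a pose let the fingers close. It gives the time, the measured TCP pose, the force, the opening and the grip force at its end, in the units of the state.
- readout.state(): the state, without advancing time (a new reading comes with each control period).
- eyes.read_camera(name): name is "scene" or "top" or "wrist"; returns a dict with "img" (480x640x3 uint8, red, green, blue), "K" (3x3 intrinsics, pixels), "extrinsics" (4x4, takes a point from camera to world coordinates). Camera axes: x right, y up, looking along -z (the intrinsics and any distortion apply to the point x, -y, -z); pixel columns grow to the right and rows downward; lengths in mm; the calibration is good to about 2 mm. A picture is of the moment at which its call begins. There is no depth.
- env.job_done(): hands the job in; it is judged then, once.
Trained networks look in a picture, given as the dict that the camera call returned (one of the last four; its "shot" number tells which), for a name from the list of things; names that differ only in an ending like _2 or _b are one class to them, and where a whole thing is asked for, a point or a joint stands for the part that bears it (a point fixed in the world has none). Each returns a list of dicts, best first, with "score" (0 to 1); they miss things now and then, are a little off and sometimes report something else, mostly with a low value. They report only what shows in the picture. A call takes as long as a camera call. They do not tell look-alikes from the thing itself.
- eyes.cut_out(picture, name): "mask" (480x640 bool, what is visible of it) and "uv" ([column, row] in pixels, amid what is visible of it).
The state is a dict: "t": time; "joints": joint angles; "qvel": joint speeds; "tau": joint torques, N m; "eef_pos": TCP position; "tcp_rot": TCP orientation; "ft_force": force on the tool from outside, world axes, zero at the start; "moment": the same for the moment, N m; "opening": opening from 0.0 (shut) to 1.0 (fully open); "grip_force": force on a finger pad.
Only numpy, scipy, OpenCV 4.12 (cv2) and the standard library are available. Lean on these libraries where they do the work, as an engineer would, in place of code of your own. Each camera call takes 0.05 s, during which the arm holds its last target. There are 200 camera calls.

## Working session

There is one attempt and no reset: what is moved stays moved. The work goes in short steps, Python scripts to look and compute and a tool call to move; the robot and the scene stay as the last step left them, time stands still between calls to the robot, and variables do not carry over. Pictures are saved under pics/ and viewed, at most 12 in all, crops included, and the job is handed in when it is done.

Besides the shell and the picture viewer there is one more tool, called after "Call:" as name(argument=value, ...), one argument or row to a line, values as JSON. move_arm: Moves the arm, as the interface text tells. Its arguments: {"type":"object","properties":{"plan":{"type":"array","items":{"type":"array"}}},"required":["plan"]}

```bash
mkdir -p pics; ls; python3 - <<'E'
from cell import readout, eyes, env
import cv2, numpy as np
print(readout.state())
a=eyes.read_camera("scene"); b=eyes.read_camera("top")
cv2.imwrite("pics/s0.png",a["img"][:,:,::-1]); cv2.imwrite("pics/t0.png",b["img"][:,:,::-1])
for n,p in(("scene",a),("top",b)):
    print(n,p["K"].tolist(),p["extrinsics"].round(3).tolist(), [k for k in p])
    for o in ["tray","lid","lid_bar","box","block_red","block_teal","block_yellow"]:
        print(o,[(round(d["score"],2),np.round(d["uv"]).tolist(),int(d["mask"].sum())) for d in eyes.cut_out(p,o)])
E
```

```text
pics
{'t': 0.0, 'joints': array([-1.44060453e+00,  4.91531285e-01,  1.55945117e+00, -1.34463691e-05,
        1.09169222e+00, -1.05616737e-01]), 'qvel': array([-0.00057741, -0.00023884, -0.00047512, -0.00104233,  0.00069627,
        0.00031935]), 'tau': array([ 9.41162543e-04, -6.12637711e+01, -2.58169305e+01,  6.93088607e-02,
        4.82705317e-02, -1.28857096e-04]), 'eef_pos': array([ 145.99521068, -607.45857772,  214.07872015]), 'tcp_rot': array([-3.14051540e+00, -1.02208031e-04,  2.35814689e-01]), 'ft_force': array([-0.18942463, -0.1908358 ,  0.24225202]), 'moment': array([ 0.00666529,  0.0052362 , -0.00673856]), 'grip_force': 0.0, 'opening': 0.9999859691142691}
scene [[601.5786013255935, 0.0, 316.1126752745472], [0.0, 601.5786013255935, 239.89518448498978], [0.0, 0.0, 1.0]] [[-0.652, -0.565, 0.506, 1297.138], [0.759, -0.485, 0.435, 631.413], [-0.0, 0.667, 0.745, 1219.728], [0.0, 0.0, 0.0, 1.0]] ['img', 'K', 'extrinsics', 'shot']
tray [(0.92, [408.0, 308.0], 2386), (0.85, [217.0, 264.0], 2800), (0.77, [506.0, 353.0], 3885), (0.66, [202.0, 177.0], 736), (0.55, [471.0, 257.0], 2821
[... 220 characters left out ...]
(0.67, [380.0, 284.0], 180)]
block_yellow [(0.47, [400.0, 298.0], 258)]
top [[444.26019773464435, 0.0, 322.4066801811489], [0.0, 444.26019773464435, 238.17022917647708], [0.0, 0.0, 1.0]] [[0.011, 0.996, -0.083, 398.714], [-1.0, 0.012, 0.009, -20.558], [0.01, 0.083, 0.996, 1418.021], [0.0, 0.0, 0.0, 1.0]] ['img', 'K', 'extrinsics', 'shot']
tray [(0.89, [159.0, 257.0], 2048), (0.74, [378.0, 173.0], 1148), (0.61, [387.0, 206.0], 3449), (0.59, [224.0, 327.0], 2091)]
lid [(0.65, [386.0, 207.0], 3470), (0.19, [460.0, 236.0], 602)]
lid_bar [(0.64, [386.0, 183.0], 317)]
box [(0.69, [383.0, 229.0], 7399)]
block_red [(0.43, [264.0, 234.0], 131)]
block_teal [(0.61, [444.0, 194.0], 419)]
block_yellow []
```

View pics/s0.png

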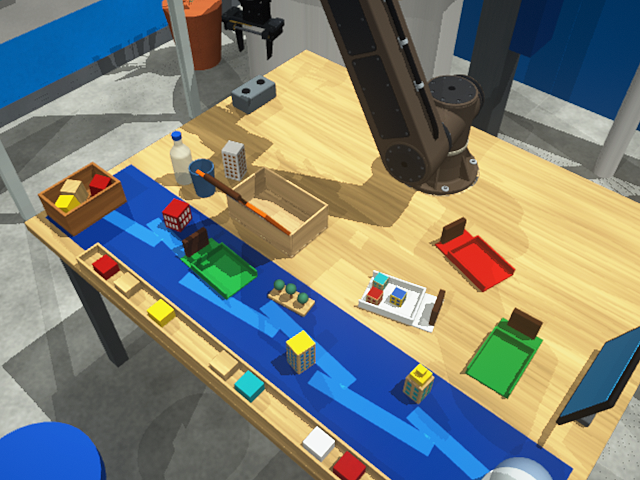

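View pics/t0.png

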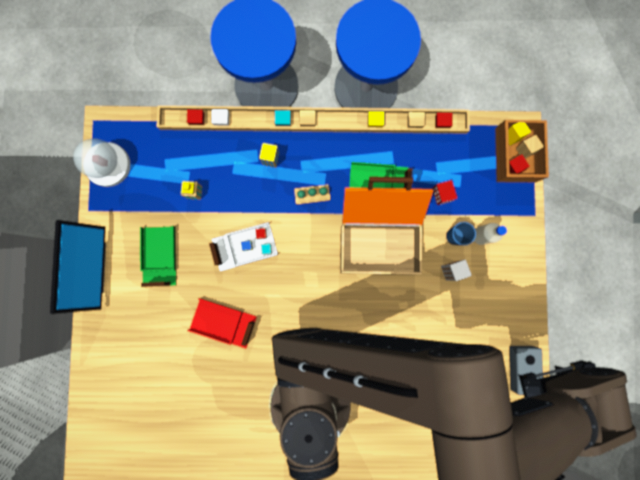

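The white tray is at (245,246) in the top view, holding the three blocks, with its fin at (216,252). The look-alikes are green at (158,254), green at (380,175) behind the lid, and red at (223,322). Only the white one fits the description. The chest is at (382,248), and the lid bar at (388,182).

```bash
cat > h.py <<'E'
from cell import readout, eyes, env
import cv2, numpy as np
from scipy.spatial.transform import Rotation as Ro
def ray(p,uv):
    d=np.linalg.inv(p["K"])@np.array([uv[0],uv[1],1.]); E=p["extrinsics"]
    return E[:3,3], E[:3,:3]@np.array([d[0],-d[1],-d[2]])
def plane(p,uv,z):
    o,d=ray(p,uv); return o+d*(z-o[2])/d[2]
def proj(p,X):
    E=p["extrinsics"]; c=E[:3,:3].T@(np.array(X)-E[:3,3]); q=p["K"]@np.array([c[0],-c[1],-c[2]]); return q[:2]/q[2]
def tri(p,u,q,v):
    o1,d1=ray(p,u);o2,d2=ray(q,v); d1/=np.linalg.norm(d1); d2/=np.linalg.norm(d2)
    s=np.linalg.lstsq(np.c_[d1,-d2],o2-o1,rcond=None)[0]
    a=o1+s[0]*d1;b=o2+s[1]*d2; return (a+b)/2, np.linalg.norm(a-b)
def tool():
    s=readout.state(); return s["eef_pos"],Ro.from_euler('xyz',s["tcp_rot"])
def delta(pos,R):
    "turn (deg rotvec) and shift (m) in tool axes from the current pose"
    p,r=tool(); return (r.inv()*R).as_rotvec(degrees=True).round(1), (r.inv().apply(np.array(pos)-p)/1000).round(4)
def show(p,name,r0,r1,c0,c1,k):
    cv2.imwrite("pics/"+name,cv2.resize(p["img"][r0:r1,c0:c1,::-1],None,fx=k,fy=k,interpolation=cv2.INTER_CUBIC))
E
python3 - <<'E'
from h import *
b=eyes.read_camera("top")
show(b,"t1.png",150,300,190,470,2.85)
hsv=cv2.cvtColor(b["img"],cv2.COLOR_RGB2HSV)
w=((hsv[...,1]<50)&(hsv[...,2]>170)).astype(np.uint8); w[:215]=0;w[275:]=0;w[:,:205]=0;w[:,285:]=0
pts=np.argwhere(w)[:,::-1]
P=np.array([plane(b,u,12)[:2] for u in pts]).astype(np.float32)
r=cv2.minAreaRect(P);print("white rect",r,len(P))
d=(hsv[...,2]<90).astype(np.uint8); d[:230]=0;d[272:]=0;d[:,:205]=0;d[:,228:]=0
pts=np.argwhere(d)[:,::-1];P=np.array([plane(b,u,55)[:2] for u in pts]).astype(np.float32)
print("fin",P.mean(0),cv2.minAreaRect(P),len(P))
m=eyes.cut_out(b,"lid_bar")[0]; print(m["uv"],m["score"])
pts=np.argwhere(m["mask"])[:,::-1];P=np.array([plane(b,u,255)[:2] for u in pts]).astype(np.float32);print("bar",P.mean(0),cv2.minAreaRect(P))
E
```

```text
white rect ((488.0399475097656, 214.07403564453125), (110.1081771850586, 189.83526611328125), 16.579914093017578) 1599
fin [462.11972 292.98352] ((461.795166015625, 293.2119445800781), (63.65312194824219, 18.46674346923828), 15.667269706726074) 124
[391.3, 179.9] 0.61
bar [ 650.5822  -210.48923] ((643.8244018554688, -209.33448791503906), (35.054962158203125, 117.51447296142578), 0.741693377494812)
```

View pics/t1.png

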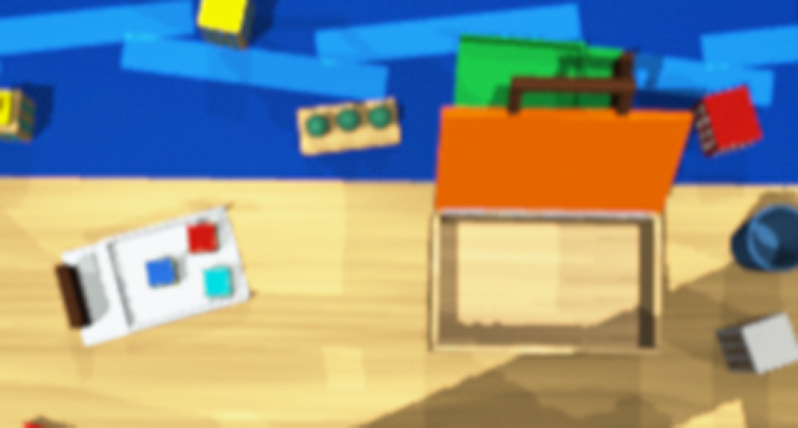

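The crop confirms the white tray with the three blocks: fin at (215,254), pouring to the right and slightly up. The chest's mouth corners are about (344,224), (422,224), (420,273) and (342,273), and the bar is about (369..412,179). Next I work out the chest frame and the first moves.

```bash
python3 - <<'E'
from h import *
b=eyes.read_camera("top"); a=eyes.read_camera("scene")
for u in [(344.4,224.4),(422.3,224.4),(420.5,272.8),(341.6,272.8)]: print(plane(b,u,90).round())
print("bar ends",plane(b,(369.5,180),255).round(),plane(b,(411,179),255).round())
y=-74*np.pi/180; f=np.array([462,293.]); 
for o in ["spray","pencil_cup","tower_white"]:
    for p,n in((a,"s"),(b,"t")):
        r=eyes.cut_out(p,o); print(o,n,[(round(d["score"],2),plane(p,d["uv"],60).round()[:2]) for d in r[:2]])
print(delta((480,-150,330),Ro.from_euler('xyz',[np.pi,0,.28])))
E
```

```text
[552. -98.  90.]
[ 555. -333.   90.]
[ 409. -327.   90.]
[407. -91.  90.]
bar ends [ 653. -155.  255.] [ 657. -265.  255.]
spray s [(0.7, array([ 527., -565.]))]
spray t [(0.67, array([ 535., -535.]))]
pencil_cup s [(0.87, array([ 544., -448.]))]
pencil_cup t [(0.61, array([ 519., -459.]))]
tower_white s [(0.93, array([ 429., -433.]))]
tower_white t [(0.81, array([ 415., -447.]))]
(array([ 0. , -0. , -2.5]), array([ 0.4317, -0.367 , -0.1154]))
```

Call:
move_arm(
  plan=[
    [[0,0,-2.5],[0.2,-0.17,-0.1],-0.15],
    [[0,0,-2.5],[0.43,-0.367,-0.115],-0.15],
    [[0,0,-2.5],[0.43,-0.367,-0.115],-0.15],
    [[0,0,-2.5],[0.43,-0.367,-0.115],-0.15],
    [[0,0,-2.5],[0.43,-0.367,-0.115],-0.15],
  ],
)

```text
t: 1.92
eef_pos: [325.8, -359.9, 282.5]
tcp_rot: [3.141, -0.0, 0.279]
ft_force: [0.3, 0.1, 0.1]
opening: 0.531
grip_force: 0.0
```

Call:
move_arm(
  plan=[
    [[0,0,0],[0.1,-0.2,0],-0.15],
    [[0,0,0],[0.1,-0.2,0],-0.15],
    [[0,0,0],[0.1,-0.25,0],-0.15],
    [[0,0,0],[0.1,-0.25,0],-0.15],
    [[0,0,0],[0.1,-0.25,0],-0.15],
  ],
)

```text
t: 2.55
eef_pos: [351.7, -91.1, 282.2]
tcp_rot: [3.141, -0.001, 0.282]
ft_force: [0.3, -0.1, 0.5]
opening: 0.422
grip_force: 0.0
```

Call:
move_arm(
  plan=[
    [[0,0,0],[0.21,-0.34,0.08],-0.15],
    [[0,0,0],[0.21,-0.34,0.08],-0.15],
    [[0,0,0],[0.21,-0.34,0.08],-0.15],
    [[0,0,0],[0.21,-0.34,0.08],-0.15],
    [[0,0,0],[0.21,-0.34,0.08],-0.15],
  ],
)

```text
t: 3.18
eef_pos: [435.3, 203.6, 220.3]
tcp_rot: [3.141, -0.001, 0.28]
ft_force: [0.9, -1.8, 1.1]
opening: 0.427
grip_force: 0.0
```

```bash
python3 - <<'E'
from h import *
s=readout.state();print(s["eef_pos"],s["tcp_rot"],s["joints"])
w=eyes.read_camera("wrist"); show(w,"w1.png",0,480,0,640,1)
print(w["extrinsics"].round(2).tolist())
for d in eyes.cut_out(w,"tray"): print(d["score"],d["uv"],plane(w,d["uv"],20).round())
E
```

```text
[435.31957402 203.57580297 220.31587955] [ 3.14141411e+00 -7.91234469e-04  2.79852976e-01] [ 2.99980091e-01  2.79264353e-01  1.89453592e+00 -2.36197449e-04
  9.67004915e-01  1.59105754e+00]
[[0.28, 0.92, 0.27, 510.78], [-0.96, 0.26, 0.08, 226.5], [-0.0, -0.28, 0.96, 389.66], [0.0, 0.0, 0.0, 1.0]]
0.91 [301.0, 151.5] [487. 237.  20.]
0.89 [51.0, 108.4] [460. 477.  20.]
0.81 [197.1, 301.6] [298. 305.  20.]
```

View pics/w1.png

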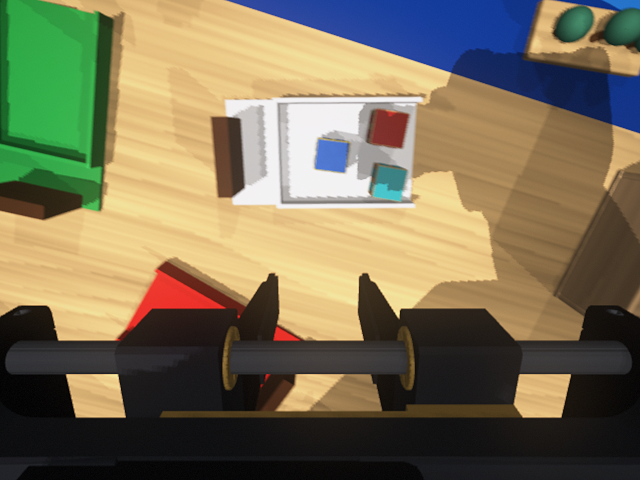

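The wrist view shows the white tray with three blocks, axis roughly along the image rows. The fin's top rear edge runs from (212,117) to (218,198).

```bash
python3 - <<'E'
from h import *
w=eyes.read_camera("wrist")
A=plane(w,(212,117),62)[:2];B=plane(w,(218,198),62)[:2]
print(A,B,np.linalg.norm(A-B))
F1=plane(w,(416,98),25)[:2];F2=plane(w,(414,204),25)[:2];print("front corners",F1,F2,np.linalg.norm(F1-F2))
t=A-B; t/=np.linalg.norm(t); x=np.array([t[1],-t[0]])
v=(F1+F2)/2-(A+B)/2; print(t,x,np.degrees(np.arctan2(x[1],x[0])),v, np.linalg.norm(v),np.degrees(np.arctan2(v[1],v[0])))
v/=np.linalg.norm(v); c=(A+B)/2+7*v; print("fin centre",c)
yaw=np.arctan2(v[0],-v[1]);print("yaw",yaw)
# grasp at 44 => TCP z 25
print(delta((c[0],c[1],25),Ro.from_euler('xyz',[np.pi,0,yaw])))
print(delta((c[0],c[1],110),Ro.from_euler('xyz',[np.pi,0,yaw])))
E
```

```text
[495.48471926 318.16578398] [428.83712088 299.07437384] 69.32809178755397
front corners [563.23480563 149.53695771] [468.75357237 116.2167966 ] 100.18451264827556
[0.96133611 0.2753777 ] [ 0.2753777  -0.96133611] -74.01547640659928 [  53.83326893 -175.74320176] 183.8034107592523 -72.96924177147267
fin centre [464.21111534 301.92704527]
yaw 0.297242805198919
(array([ 0. ,  0.1, -0.8]), array([ 0.0561, -0.0863,  0.1945]))
(array([ 0. ,  0.1, -0.8]), array([ 0.0559, -0.0863,  0.1095]))
```

Call:
move_arm(
  plan=[
    [[0,0,0],[0.056,-0.084,0.1],-0.15],
    [[0,0,0],[0.056,-0.084,0.1],-0.15],
    [[0,0,0],[0.056,-0.084,0.1],-0.15],
    [[0,0,0],[0.056,-0.084,0.1],-0.15],
  ],
)

```text
t: 3.82
eef_pos: [465.6, 296.8, 120.4]
tcp_rot: [3.141, 0.001, 0.28]
ft_force: [-0.4, -0.5, 0.9]
opening: 0.423
grip_force: 0.0
```

```bash
python3 - <<'E'
from h import *
w=eyes.read_camera("wrist"); show(w,"w2.png",0,480,0,640,1)
print(delta((464,300,25),Ro.from_euler('xyz',[np.pi,0,.285])))
E
```

```text
(array([ 0. , -0. , -0.3]), array([-0.0008, -0.0039,  0.0963]))
```

View pics/w2.png

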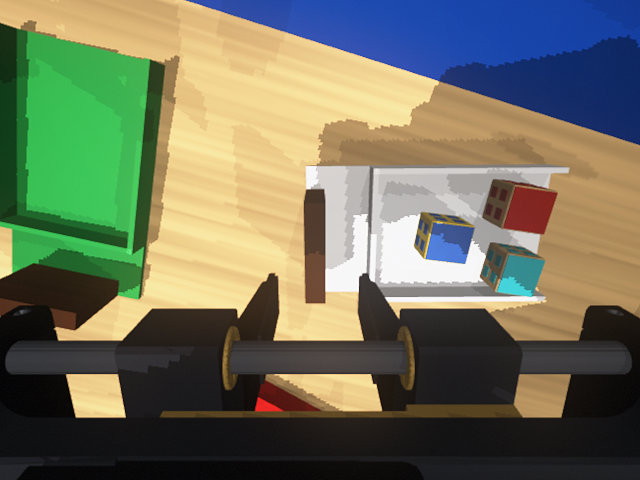

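The fin (305..326, 190..302) is centred between the fingers, so I go down and grip.

Call:
move_arm(
  plan=[
    [[0,0,0],[-0.001,-0.001,0.05],-0.15],
    [[0,0,0],[-0.001,-0.001,0.094],-0.15],
    [[0,0,0],[-0.001,-0.001,0.094],-0.15],
    [[0,0,0],[-0.001,-0.001,0.094],-0.15],
    [[0,0,0],[-0.001,-0.001,0.094],-1],
  ],
)

```text
t: 4.5
eef_pos: [465.4, 298.3, 28.7]
tcp_rot: [-3.141, -0.003, 0.279]
ft_force: [-0.2, 0.4, -0.0]
opening: 0.368
grip_force: 0.0
```

Call:
move_arm(
  plan=[
    [[0,0,0],[0,0,0],-1],
    [[0,0,0],[0,0,0],-1],
    [[0,0,0],[0,0,0],-1],
    [[0,0,0],[0,0,0],-1],
    [[0,0,0],[0,0,0],-1],
  ],
)

```text
t: 5.12
eef_pos: [464.7, 298.3, 27.0]
tcp_rot: [-3.142, -0.001, 0.28]
ft_force: [-0.2, -0.2, 7.5]
opening: 0.148
grip_force: 30.0
```

Call:
move_arm(
  plan=[
    [[0,0,0],[0,0,-0.015],-1],
    [[-2,0,0],[0,0,-0.045],-1],
    [[-4,0,0],[0,0,-0.085],-1],
    [[-6,0,0],[0,0,-0.125],-1],
    [[-8,0,0],[0,0,-0.165],-1],
  ],
)

```text
t: 5.75
eef_pos: [464.0, 298.0, 193.5]
tcp_rot: [3.001, 0.0, 0.279]
ft_force: [0.4, -0.3, -3.2]
opening: 0.148
grip_force: 30.0
```

```bash
python3 - <<'E'
from h import *
s=readout.state();print(s["eef_pos"],s["tcp_rot"],s["ft_force"],s["moment"],s["opening"],s["joints"])
# target: flat yaw 0 with 8 deg back tilt over pour position
R=Ro.from_euler('x',-8,degrees=True)*Ro.from_euler('xyz',[np.pi,0,0])
for X in [(467,230,250),(472,120,260),(478,5,265)]:
    print(delta(X,R))
E
```

```text
[464.03747209 297.98768626 193.49741552] [3.00077059e+00 2.39562431e-05 2.78966627e-01] [ 0.40000861 -0.32621813 -3.16518675] [ 0.33025043  0.06517758 -0.01682222] 0.14779792482926435 [ 0.51853906  0.43012289  1.73984425 -0.16158554  1.01118967  1.89898948]
(array([ 0.1, -2.2, 15.8]), array([-0.0159,  0.0735, -0.0467]))
(array([ 0.1, -2.2, 15.8]), array([-0.0414,  0.1809, -0.0415]))
(array([ 0.1, -2.2, 15.8]), array([-0.0673,  0.2927, -0.0307]))
```

Call:
move_arm(
  plan=[
    [[0,0,0],[-0.003,0.012,-0.01],-1],
    [[0,0,0],[-0.01,0.036,-0.025],-1],
    [[0,0,0],[-0.018,0.07,-0.04],-1],
    [[0,0,0],[-0.026,0.107,-0.044],-1],
    [[0,0,0],[-0.035,0.145,-0.044],-1],
  ],
)

```text
t: 6.38
eef_pos: [468.0, 154.6, 254.6]
tcp_rot: [3.003, 0.001, 0.279]
ft_force: [1.2, 0.4, -3.0]
opening: 0.149
grip_force: 30.0
```

Call:
move_arm(
  plan=[
    [[0,-0.5,3],[-0.009,0.038,0.002],-1],
    [[0,-1,6.5],[-0.018,0.075,0.005],-1],
    [[0,-1.5,10],[-0.025,0.107,0.008],-1],
    [[0,-2,13.5],[-0.03,0.132,0.011],-1],
    [[0,-2.2,15.8],[-0.033,0.147,0.013],-1],
  ],
)

```text
t: 7.0
eef_pos: [476.9, 4.2, 261.9]
tcp_rot: [3.003, 0.001, -0.002]
ft_force: [0.2, 0.4, -2.3]
opening: 0.148
grip_force: 30.0
```

```bash
python3 - <<'E'
from h import *
s=readout.state();print(s["eef_pos"],s["tcp_rot"],s["ft_force"],s["opening"],s["joints"])
a=eyes.read_camera("scene"); show(a,"s2.png",140,360,160,480,2.4)
R=Ro.from_euler('xyz',[np.pi,0,0])
for th,X in [(10,(479,5,260)),(25,(480,5,255)),(40,(480,5,248)),(46,(480,5,253))]:
    print(th,delta(X,Ro.from_euler('x',th,degrees=True)*R))
E
```

```text
[476.93301767   4.15591449 261.94624771] [ 3.00270392e+00  1.23756763e-03 -2.10127229e-03] [ 0.19015986  0.39440241 -2.2500198 ] 0.14754734197429972 [-0.05063613  0.23330404  1.84203004 -0.1587106   1.06608406  1.59903229]
10 (array([18. ,  0. , -0.2]), array([ 0.0017, -0.0019,  0.0018]))
25 (array([33. ,  0. , -0.2]), array([ 0.0027, -0.0026,  0.0068]))
40 (array([48. , -0. , -0.2]), array([ 0.0027, -0.0036,  0.0137]))
46 (array([54. , -0. , -0.2]), array([ 0.0027, -0.0029,  0.0088]))
```

View pics/s2.png

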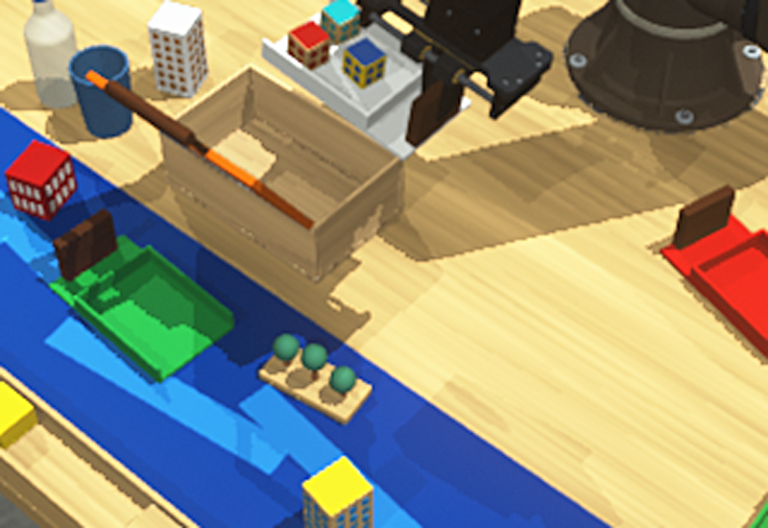

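All three blocks are still on the raised tray (crop (365,60) and neighbours). Now I tip it.

Call:
move_arm(
  plan=[
    [[8,0,0],[0.002,-0.001,0],-1],
    [[16,0,0],[0.002,-0.002,0.002],-1],
    [[24,0,0],[0.003,-0.002,0.005],-1],
    [[32,0,0],[0.003,-0.003,0.007],-1],
    [[39,0,0],[0.003,-0.003,0.01],-1],
  ],
)

```text
t: 7.68
eef_pos: [480.5, 7.3, 252.3]
tcp_rot: [-2.596, -0.001, 0.001]
ft_force: [0.3, -0.4, -3.3]
opening: 0.144
grip_force: 30.0
```

Call:
move_arm(
  plan=[
    [[4,0,0],[0,0,0.001],-1],
    [[9,0,0],[0,0,0.002],-1],
    [[9,0,0],[0,0,0.002],-1],
    [[9,0,0],[0,0,0.002],-1],
    [[9,0,0],[0,0,0.002],-1],
  ],
)

```text
t: 8.3
eef_pos: [480.7, 8.6, 251.1]
tcp_rot: [-2.445, -0.001, 0.002]
ft_force: [0.1, 0.3, -3.1]
opening: 0.143
grip_force: 30.0
```

```bash
python3 - <<'E'
from h import *
s=readout.state();print(s["eef_pos"],s["tcp_rot"],s["ft_force"],s["opening"],s["joints"])
a=eyes.read_camera("scene"); show(a,"s3.png",140,360,160,480,2.4)
E
```

```text
[480.66080568   8.6240931  251.14691858] [-2.44498051e+00 -1.17188171e-03  1.85178432e-03] [ 0.07440727  0.27090973 -3.09967694] 0.14346489517351443 [-0.46208686  0.3592392   1.87265793  0.63384404  1.32332444  0.81441126]
```

View pics/s3.png

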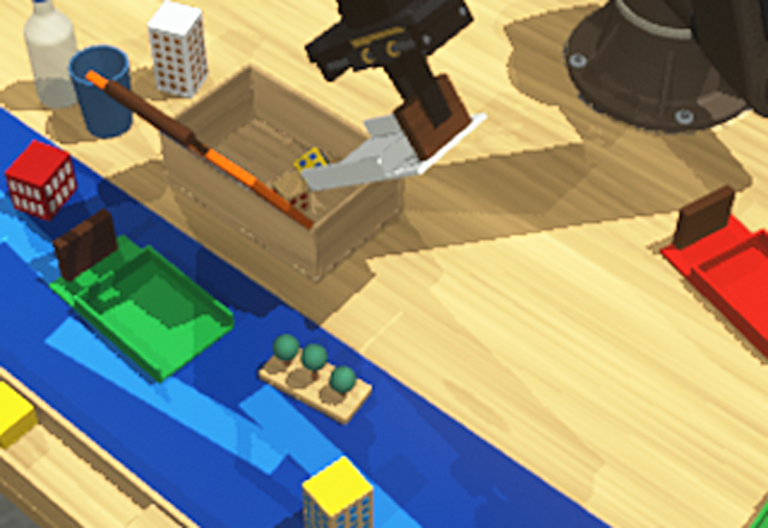

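```bash
python3 - <<'E'
from h import *
R=Ro.from_euler('xyz',[np.pi,0,0])
for th,X in [(40,(480,20,270)),(20,(480,80,255)),(0,(478,140,230))]:
    print(th,delta(X,Ro.from_euler('x',th,degrees=True)*R))
p,r=tool()
r2=Ro.from_euler('xyz',[np.pi,0,0]);q=np.array((478,140,230)); T=Ro.from_euler('xyz',[np.pi,0,.28])
for X in [(466,290,120),(465,298,60),(465,298,30)]: print(r2.inv().apply(np.array(X)-q)/1000,(r2.inv()*T).as_rotvec(degrees=True))
E
```

```text
40 (array([0.1, 0. , 0.1]), array([-0.0006, -0.0208, -0.0071]))
20 (array([-19.9,  -0. ,   0.1]), array([-0.0005, -0.0572,  0.0429]))
0 (array([-39.9,  -0. ,   0.1]), array([-0.0024, -0.0872,  0.1006]))
[-0.012 -0.15   0.11 ] [ 0.00000000e+00  1.96467860e-15 -1.60428183e+01]
[-0.013 -0.158  0.17 ] [ 0.00000000e+00  1.96467860e-15 -1.60428183e+01]
[-0.013 -0.158  0.2  ] [ 0.00000000e+00  1.96467860e-15 -1.60428183e+01]
```

Call:
move_arm(
  plan=[
    [[0,0,0],[0,-0.021,-0.007],-1],
    [[-9,0,0],[0,-0.038,0.018],-1],
    [[-19,0,0],[0,-0.057,0.042],-1],
    [[-29,0,0],[-0.001,-0.072,0.07],-1],
    [[-39.9,0,0],[-0.002,-0.087,0.1],-1],
  ],
)

```text
t: 8.98
eef_pos: [478.8, 139.5, 231.4]
tcp_rot: [-3.138, -0.004, 0.001]
ft_force: [1.4, 0.2, -2.3]
opening: 0.144
grip_force: 30.0
```

Call:
move_arm(
  plan=[
    [[0,0,-4],[-0.003,-0.04,0.02],-1],
    [[0,0,-9],[-0.006,-0.085,0.05],-1],
    [[0,0,-16],[-0.01,-0.13,0.08],-1],
    [[0,0,-16],[-0.012,-0.15,0.11],-1],
    [[0,0,-16],[-0.012,-0.15,0.11],-1],
  ],
)

```text
t: 9.6
eef_pos: [464.9, 290.3, 120.2]
tcp_rot: [-3.133, 0.001, 0.283]
ft_force: [0.1, -0.2, -1.3]
opening: 0.147
grip_force: 30.0
```

```bash
python3 - <<'E'
from h import *
s=readout.state();print(s["eef_pos"],s["tcp_rot"],s["ft_force"],s["opening"],s["joints"])
a=eyes.read_camera("scene"); 
show(a,"s4.png",140,360,160,480,2.4)
print(delta((465,298,30),Ro.from_euler('xyz',[np.pi,0,.28])))
E
```

```text
[464.90316435 290.31946691 120.20811793] [-3.13321752e+00  1.28464475e-03  2.82565790e-01] [ 0.07313075 -0.16236305 -1.27974664] 0.1473822186555647 [0.433462   0.50063143 1.8491541  0.01190626 0.7918536  1.71333319]
(array([-0.5, -0. ,  0.1]), array([ 0.0015, -0.0074,  0.0916]))
```

View pics/s4.png

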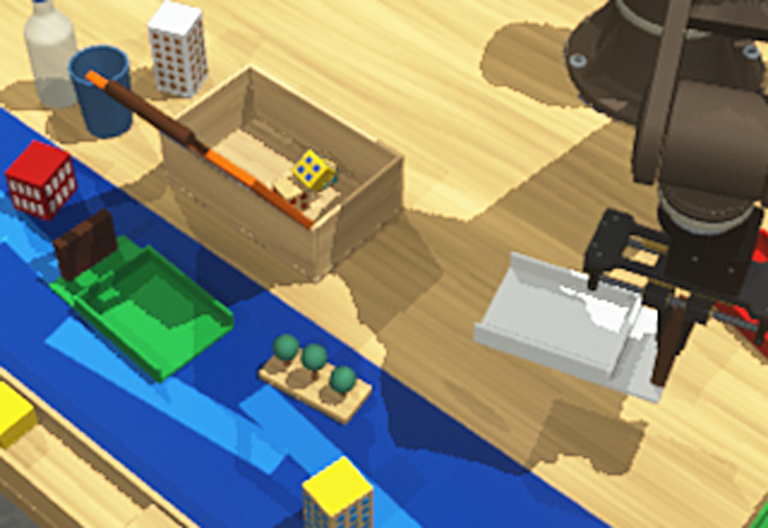

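The tray is empty and the blocks lie in the chest, with the yellow one at crop (313,170) and the others beside it. Next I set the tray down at its old spot.

Call:
move_arm(
  plan=[
    [[-0.5,0,0],[0.001,-0.006,0.04],-1],
    [[-0.5,0,0],[0.001,-0.007,0.07],-1],
    [[-0.5,0,0],[0.001,-0.007,0.085],-1],
    [[-0.5,0,0],[0.001,-0.007,0.09],-1],
    [[-0.5,0,0],[0.001,-0.007,0.092],-1],
  ],
)

```text
t: 10.28
eef_pos: [465.9, 297.1, 30.7]
tcp_rot: [-3.141, -0.003, 0.28]
ft_force: [0.4, 1.2, -2.0]
opening: 0.145
grip_force: 30.0
```

Call:
move_arm(
  plan=[
    [[0,0,0],[0,0,0.001],-1],
    [[0,0,0],[0,0,0.002],-1],
    [[0,0,0],[0,0,0.002],-1],
  ],
)

```text
t: 10.65
eef_pos: [465.3, 297.2, 28.0]
tcp_rot: [-3.141, -0.002, 0.28]
ft_force: [0.1, -0.6, -2.2]
opening: 0.144
grip_force: 30.0
```

Call:
move_arm(
  plan=[
    [[0,0,0],[0,0,0.001],-1],
    [[0,0,0],[0,0,0.002],-1],
    [[0,0,0],[0,0,0.002],-1],
  ],
)

```text
t: 11.02
eef_pos: [465.4, 297.2, 27.0]
tcp_rot: [-3.141, -0.003, 0.28]
ft_force: [-2.3, -1.6, 15.4]
opening: 0.147
grip_force: 30.0
```

Call:
move_arm(
  plan=[
    [[0,0,0],[0,0,-0.001],-0.15],
    [[0,0,0],[0,0,-0.001],-0.15],
    [[0,0,0],[0,0,-0.001],-0.15],
    [[0,0,0],[0,0,-0.001],-0.15],
    [[0,0,0],[0,0,-0.001],-0.15],
  ],
)

```text
t: 11.65
eef_pos: [465.2, 297.1, 26.7]
tcp_rot: [-3.142, -0.002, 0.28]
ft_force: [0.0, 0.2, -0.3]
opening: 0.425
grip_force: 0.0
```

Call:
move_arm(
  plan=[
    [[0,0,0],[0,0,-0.02],-0.15],
    [[0,0,0],[0,0,-0.05],-0.15],
    [[0,0,0],[0,0,-0.1],-0.15],
    [[0,0,0],[0,0,-0.16],-0.15],
    [[0,0,0],[0,0,-0.22],-0.15],
  ],
)

```text
t: 12.28
eef_pos: [464.5, 296.8, 248.7]
tcp_rot: [-3.142, -0.002, 0.28]
ft_force: [0.4, -0.1, 0.1]
opening: 0.426
grip_force: 0.0
```

```bash
python3 - <<'E'
from h import *
s=readout.state();print(s["eef_pos"],s["tcp_rot"],s["ft_force"],s["opening"],s["joints"])
a=eyes.read_camera("scene"); b=eyes.read_camera("top")
show(a,"s5.png",140,360,160,480,2.4)
for p in (a,b):
    for n in ["lid_bar","tray"]:
        for d in eyes.cut_out(p,n): print(n,d["score"],d["uv"],d["mask"].sum())
H=np.pi/2
# bar pinch: tool y along x; yaw=pi/2 -> tool x=+y
print(delta((480,0,400),Ro.from_euler('xyz',[np.pi,0,H])))
E
```

```text
[464.51286112 296.84503424 248.69690213] [-3.14157545e+00 -1.65511736e-03  2.80219770e-01] [ 0.417774   -0.10347616  0.12396507] 0.4257304765772666 [ 4.48935078e-01  3.50837218e-01  1.69755860e+00 -2.94093727e-04
  1.09156235e+00  1.73964701e+00]
tray 0.77 [217.2, 262.4] 2936
tray 0.76 [476.0, 258.3] 2538
tray 0.68 [505.4, 353.9] 3778
tray 0.58 [399.7, 304.4] 3046
lid_bar 0.65 [388.2, 182.9] 350
tray 0.97 [378.4, 169.8] 1140
tray 0.81 [234.6, 326.6] 1339
tray 0.72 [385.3, 204.9] 3536
tray 0.6 [243.9, 247.6] 1837
(array([  0. ,   0. , -73.9]), array([-0.067 ,  0.2895, -0.1544]))
```

View pics/s5.png

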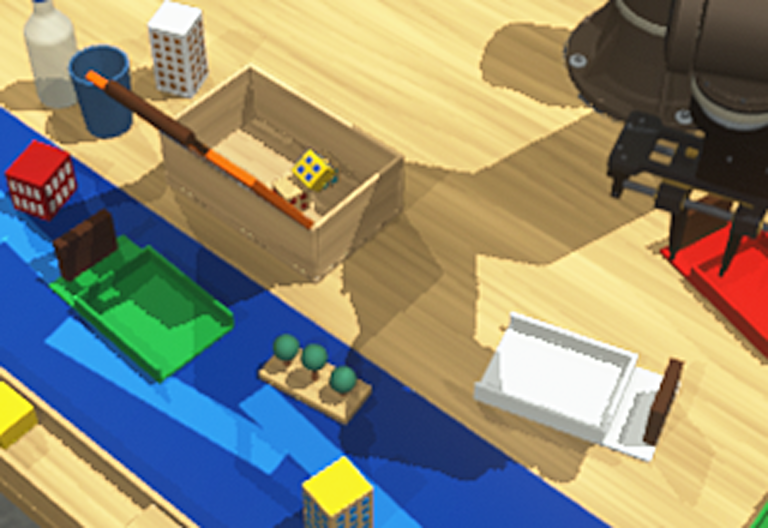

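The tray sits flat and empty on the table at crop (580,380), with the blocks in the chest. Now the lid bar.

```bash
python3 - <<'E'
from h import *
a=eyes.read_camera("scene"); b=eyes.read_camera("top")
print(tri(a,(221,187),b,(390,180)))
print(plane(b,(390,180),255))
s=readout.state(); p,r=s["eef_pos"],Ro.from_euler('xyz',s["tcp_rot"])
G=Ro.from_euler('y',31.5,degrees=True)*Ro.from_euler('xyz',[np.pi,0,np.pi/2])
print("tool z",G.apply([0,0,1]))
V=Ro.from_euler('xyz',[np.pi,0,np.pi/2])
print(delta((520,30,400),V)); q=np.array((520,30,400.))
for X,g in [((640,-150,420),V),((709,-210,342),G)]:
    print((V.inv()*g).as_rotvec(degrees=True).round(1), V.inv().apply(np.array(X)-q)/1000)
E
```

```text
(array([ 655.9045358 , -211.88289153,  249.1396269 ]), np.float64(4.184752742388681))
[ 653.23500211 -209.27066769  255.        ]
tool z [-0.52249856  0.         -0.85264016]
(array([ -0. ,   0.1, -73.9]), array([-0.0205,  0.2718, -0.1546]))
[0. 0. 0.] [-0.18  0.12 -0.02]
[31.5 -0.  -0. ] [-0.24   0.189  0.058]
```

Call:
move_arm(
  plan=[
    [[0,0,-10],[-0.005,0.05,-0.04],0.4],
    [[0,0,-20],[-0.01,0.1,-0.08],0.4],
    [[0,0,-30],[-0.015,0.15,-0.12],0.4],
    [[0,0,-40],[-0.02,0.2,-0.155],0.4],
    [[0,0,-50],[-0.02,0.25,-0.155],0.4],
  ],
)

```text
t: 13.3
eef_pos: [515.0, 49.8, 403.2]
tcp_rot: [3.138, -0.002, 1.158]
ft_force: [0.4, -0.2, -0.3]
opening: 0.7
grip_force: 0.0
```

```bash
python3 - <<'E'
from h import *
V=Ro.from_euler('xyz',[np.pi,0,np.pi/2])
G=Ro.from_euler('y',31.5,degrees=True)*V
p,r=tool();print(p)
print(delta((580,-80,410),V)); print(delta((650,-210,420),V)); q=np.array((650,-210,420.))
print(V.inv().apply(np.array((709,-210,342))-q)/1000)
E
```

```text
[515.02561937  49.77395488 403.23739547]
(array([  0.2,  -0.1, -23.6]), array([-0.0928,  0.1116, -0.0066]))
(array([  0.2,  -0.1, -23.6]), array([-0.1838,  0.2279, -0.0163]))
[1.31006317e-17 5.90000000e-02 7.80000000e-02]
```

Call:
move_arm(
  plan=[
    [[0,0,-10],[-0.04,0.05,-0.01],0.4],
    [[0,0,-20],[-0.08,0.1,-0.016],0.4],
    [[0,0,-23.6],[-0.12,0.15,-0.016],0.4],
    [[0,0,-23.6],[-0.16,0.2,-0.016],0.4],
    [[0,0,-23.6],[-0.184,0.228,-0.016],0.4],
  ],
)

```text
t: 13.92
eef_pos: [648.8, -212.1, 415.5]
tcp_rot: [-3.141, -0.002, 1.563]
ft_force: [0.3, -0.0, 0.4]
opening: 0.699
grip_force: 0.0
```

Call:
move_arm(
  plan=[
    [[10,0,0],[0,0.025,0.015],0.4],
    [[20,0,0],[0,0.045,0.04],0.4],
    [[30,0,0],[0,0.059,0.06],0.4],
    [[31.5,0,0],[0,0.059,0.06],0.4],
    [[31.5,0,0],[0,0.059,0.06],0.4],
  ],
)

```text
t: 14.55
eef_pos: [707.3, -210.0, 357.2]
tcp_rot: [-2.595, -0.001, 1.564]
ft_force: [0.3, 0.9, 1.0]
opening: 0.701
grip_force: 0.0
```

```bash
python3 - <<'E'
from h import *
s=readout.state();print(s["eef_pos"],s["tcp_rot"],s["ft_force"],s["opening"],s["joints"])
w=eyes.read_camera("wrist"); show(w,"w6.png",0,480,0,640,1)
print([(d["score"],d["uv"]) for d in eyes.cut_out(w,"lid_bar")])
print("predicted bar ends", [proj(w,X).round(1) for X in [(655,-152,255),(655,-268,255),(655,-210,255)]])
E
```

```text
[ 707.29558405 -210.01132403  357.19365801] [-2.59461869e+00 -6.99568097e-04  1.56429626e+00] [0.28077643 0.86037325 1.04970509] 0.7008849491685403 [-0.31920552  0.90029291  0.49804507 -0.20771807  2.25788658 -0.40266005]
[(0.9, [332.0, 229.0]), (0.48, [329.4, 209.0])]
predicted bar ends [array([330., 162.]), array([329.5, 301.1]), array([329.7, 235.4])]
```

View pics/w6.png

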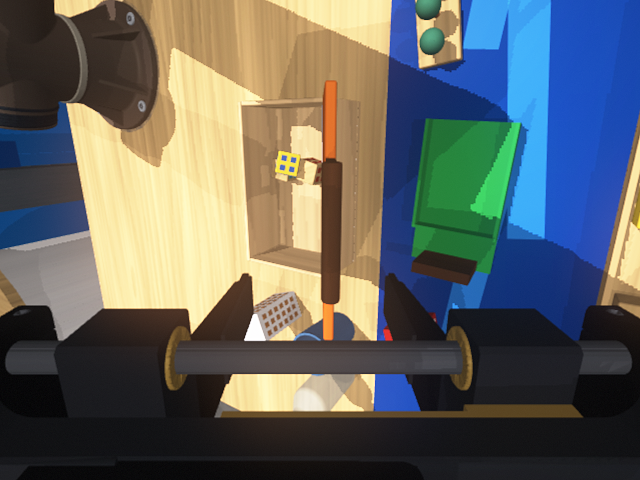

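The panel is edge-on and the bar (col 332, rows 162..303) lies almost exactly where predicted, about 10 mm off the finger midline towards tool +y. I go in.

Call:
move_arm(
  plan=[
    [[0,0,0],[0,0.0105,0.02],0.4],
    [[0,0,0],[0,0.0105,0.06],0.3],
    [[0,0,0],[0,0.0105,0.1],0.2],
    [[0,0,0],[0,0.0105,0.12],0.1],
    [[0,0,0],[0,0.0105,0.129],0],
  ],
)

```text
t: 15.28
eef_pos: [647.8, -209.6, 245.3]
tcp_rot: [-2.598, 0.001, 1.563]
ft_force: [0.2, 0.2, 0.4]
opening: 0.513
grip_force: 0.0
```

```bash
python3 - <<'E'
from h import *
s=readout.state();print(s["eef_pos"],s["tcp_rot"],s["ft_force"],s["opening"])
w=eyes.read_camera("wrist"); show(w,"w7.png",0,480,0,640,1)
E
```

```text
[ 647.76487727 -209.56452289  245.26960208] [-2.59832157e+00  6.64139710e-04  1.56324364e+00] [0.18613183 0.23332498 0.35104223] 0.5133741052493787
```

View pics/w7.png

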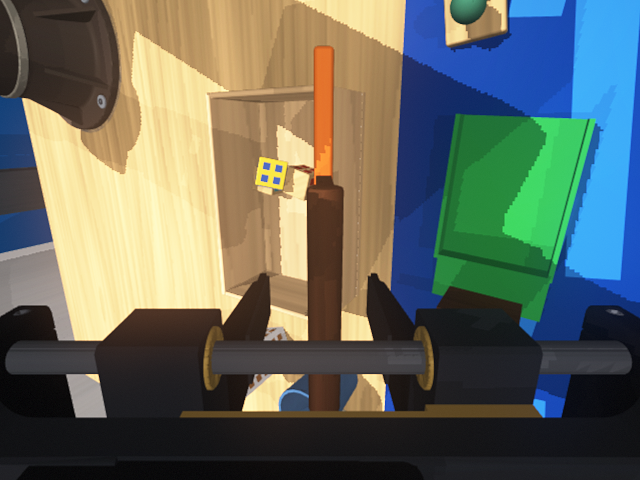

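The bar (cols 308..343) is between the fingers, about 3 mm towards tool +y. I nudge and grip.

Call:
move_arm(
  plan=[
    [[0,0,0],[0,0.003,0.003],0],
    [[0,0,0],[0,0.003,0.003],0],
    [[0,0,0],[0,0.003,0.003],-1],
    [[0,0,0],[0,0.003,0.003],-1],
    [[0,0,0],[0,0.003,0.003],-1],
  ],
)

```text
t: 15.95
eef_pos: [649.9, -209.3, 238.1]
tcp_rot: [-2.594, -0.001, 1.564]
ft_force: [0.1, -0.3, 0.9]
opening: 0.24
grip_force: 0.0
```

Call:
move_arm(
  plan=[
    [[0,0,0],[0,0,0],-1],
    [[0,0,0],[0,0,0],-1],
    [[0,0,0],[0,0,0],-1],
    [[0,0,0],[0,0,0],-1],
  ],
)

```text
t: 16.45
eef_pos: [647.5, -209.3, 239.5]
tcp_rot: [-2.587, -0.001, 1.563]
ft_force: [-17.3, 2.1, 6.8]
opening: 0.157
grip_force: 30.0
```

```bash
python3 - <<'E'
from h import *
V=Ro.from_euler('xyz',[np.pi,0,np.pi/2]); yz=Ro.from_euler
c=np.array([649.5,-209.3,238.3]); r=Ro.from_euler('y',31.5,degrees=True)*V
for a in (119,116,112,108,104,101,98,95,92,90):
    t=np.radians(a); X=np.array([559.4-169*np.cos(t),-209.3,95.4+169*np.sin(t)])
    g=Ro.from_euler('y',a-90,degrees=True)*V
    print(a,X.round(1),(r.inv()*g).as_rotvec(degrees=True).round(1),(r.inv().apply(X-c)/1000).round(4))
E
```

```text
119 [ 641.3 -209.3  243.2] [-2.5  0.   0. ] [-0.     -0.0095  0.0001]
116 [ 633.5 -209.3  247.3] [-5.5  0.   0. ] [-0.     -0.0184  0.0007]
112 [ 622.7 -209.3  252.1] [-9.5  0.   0. ] [-0.     -0.0301  0.0022]
108 [ 611.6 -209.3  256.1] [-13.5   0.    0. ] [-0.     -0.0416  0.0046]
104 [ 600.3 -209.3  259.4] [-17.5   0.    0. ] [-0.     -0.053   0.0077]
101 [ 591.6 -209.3  261.3] [-20.5   0.    0. ] [-0.     -0.0613  0.0106]
98 [ 582.9 -209.3  262.8] [-23.5   0.   -0. ] [-0.     -0.0695  0.0139]
95 [ 574.1 -209.3  263.8] [-26.5   0.    0. ] [-0.     -0.0776  0.0177]
92 [ 565.3 -209.3  264.3] [-29.5   0.    0. ] [-0.     -0.0854  0.0218]
90 [ 559.4 -209.3  264.4] [-31.5   0.    0. ] [-0.     -0.0905  0.0248]
```

Call:
move_arm(
  plan=[
    [[-2.5,0,0],[0,-0.0095,0],-1],
    [[-5.5,0,0],[0,-0.0184,0.0007],-1],
    [[-9.5,0,0],[0,-0.03,0.0022],-1],
    [[-13.5,0,0],[0,-0.0416,0.0046],-1],
    [[-17.5,0,0],[0,-0.053,0.0077],-1],
  ],
)

```text
t: 17.08
eef_pos: [600.2, -209.0, 259.1]
tcp_rot: [-2.901, -0.001, 1.564]
ft_force: [-0.3, -2.0, -5.2]
opening: 0.159
grip_force: 30.0
```

```bash
python3 - <<'E'
from h import *
s=readout.state();print(s["eef_pos"],s["tcp_rot"],s["ft_force"],s["moment"],s["opening"],s["joints"])
p,r=tool(); g=p-19*r.apply([0,0,1]); d=g-np.array([559.4,-209.3,95.4]); print(g,np.hypot(d[0],d[2]),np.degrees(np.arctan2(d[2],-d[0])))
V=Ro.from_euler('xyz',[np.pi,0,np.pi/2])
for a in (101,98,95,92,90):
    t=np.radians(a); X=np.array([559.4-169*np.cos(t),-209.3,95.4+169*np.sin(t)])
    print(a,delta(X,Ro.from_euler('y',a-90,degrees=True)*V))
E
```

```text
[ 600.21113175 -209.02200183  259.11672955] [-2.90133095e+00 -5.90424939e-04  1.56414278e+00] [-0.30177089 -1.99053118 -5.20062363] [-0.28259408 -0.53466891  0.17335037] 0.15891547352660082 [-0.40005389  0.56939789  1.31489041 -0.0911845   1.48042633 -0.37505688]
[ 604.73213869 -209.06297911  277.5709653 ] 187.72656550292663 103.97388487468166
101 (array([-2.8, -0.1, -0.4]), array([-0.0003, -0.0088, -0.0001]))
98 (array([-5.8, -0.1, -0.4]), array([-0.0004, -0.0177,  0.0006]))
95 (array([-8.8, -0.1, -0.4]), array([-0.0004, -0.0264,  0.0017]))
92 (array([-11.8,  -0.1,  -0.4]), array([-0.0005, -0.0351,  0.0033]))
90 (array([-13.8,  -0.1,  -0.4]), array([-0.0005, -0.0409,  0.0046]))
```

Forces are small and the lid is tracking the arc. I continue to upright.

Call:
move_arm(
  plan=[
    [[-2.8,0,0],[0,-0.009,0],-1],
    [[-5.8,0,0],[0,-0.0177,0.0006],-1],
    [[-8.8,0,0],[0,-0.0264,0.0017],-1],
    [[-11.8,0,0],[0,-0.035,0.0033],-1],
    [[-13.8,0,0],[0,-0.041,0.0046],-1],
  ],
)

```text
t: 17.7
eef_pos: [559.0, -208.7, 264.1]
tcp_rot: [-3.141, -0.001, 1.564]
ft_force: [0.8, -0.6, -7.2]
opening: 0.165
grip_force: 30.0
```

Call:
move_arm(
  plan=[
    [[0,0,0],[0,0,0],-1],
    [[0,0,0],[0,0,0],-1],
    [[0,0,0],[0,0,0],-1],
    [[0,0,0],[0,0,0],-1],
    [[0,0,0],[0,0,0],-1],
  ],
)

```text
t: 18.32
eef_pos: [559.6, -208.6, 264.2]
tcp_rot: [-3.139, -0.001, 1.564]
ft_force: [0.5, 0.6, -9.2]
opening: 0.16
grip_force: 30.0
```

```bash
python3 - <<'E'
from h import *
s=readout.state();print(s["eef_pos"],s["tcp_rot"],s["ft_force"],s["moment"],s["opening"],s["grip_force"],s["qvel"])
p,r=tool(); g=p-19*r.apply([0,0,1]); d=g-np.array([559.4,-209.3,95.4]); print(g,np.hypot(d[0],d[2]),np.degrees(np.arctan2(d[2],-d[0])))
a=eyes.read_camera("scene"); show(a,"s8.png",120,340,130,450,2.4)
E
```

```text
[ 559.62119519 -208.64277983  264.24634143] [-3.13914681e+00 -9.98935865e-04  1.56412800e+00] [ 0.49134076  0.60744607 -9.23045225] [ 0.24453175 -0.17830152 -0.06488379] 0.15978605548392483 29.999995529651642 [-0.00244454 -0.00113299  0.00339441 -0.00011397 -0.00096994 -0.00019841]
[ 559.66753862 -208.66206901  283.24627511] 187.8464656347216 90.08160301930462
```

View pics/s8.png

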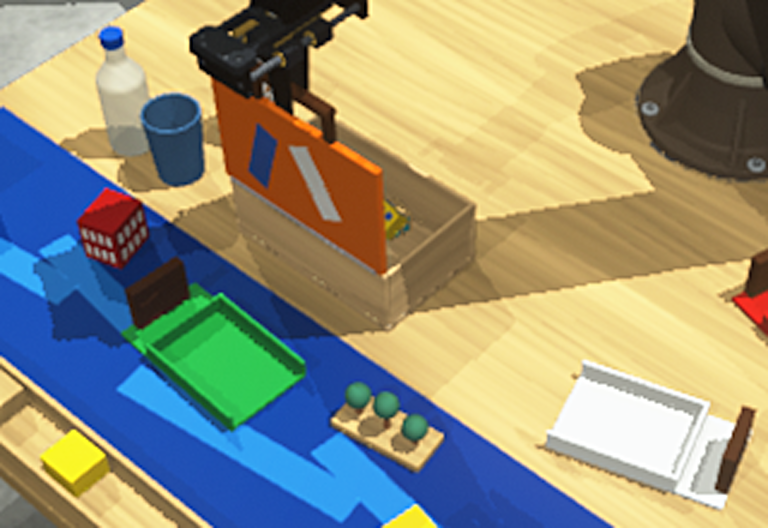

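The lid stands upright at about 90°, held by the bar, with almost no sideways force. The tray is flat and empty at crop (640,430), and the bystanders are still standing. I hand in.

```bash
python3 -c "
from cell import env
print(env.job_done())"
```

```text
the job is handed in; nothing more can be done
None
```

I handed the job in at about 18 s: the three blocks are in the chest, the empty tray is flat on the table where it started, and the gripper is holding the lid upright by its bar at about 90°.

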